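# Clamp the forming block

## Task

With the fingertips, push the loose steel forming block along its guides until it sits fully home against the end stop. Then push the open clamp handle over and down, past its dead point, until it snaps into lock by itself and stays down. Only push: do not pick up or tip the block, do not close the clamp before the block is home, and leave the dish, the ring and the hammer where they are.

Things in the scene. Friction and masses are not known exactly. Their poses are not given: they have to be found in the camera images.
- fixture: Clamping fixture fixed to the bench. Origin at bench height under the middle of the block's home place; x = direction in which the block is pushed (away from the robot), y towards the clamp, z up. Base plate 10 mm thick, x -130 to 75, y -50 to 120 mm. Two guide rails x -50 to 55 mm, inner faces 43 mm apart, tops at 20 mm; open behind them. The raised clamp arm is told at clamp_stand.
- block: Loose steel forming block with grooves across its top, 110 mm long (its x) x 40 wide (y) x 16 high (z), 0.3 to 0.6 kg, lying on the base plate with its front part between the guide rails; origin at the centre of its underside (10 mm above the bench); its x is nearly along the fixture's x. It starts 30 to 55 mm short of the stop. Pushing it takes 2 to 7 N.
- block_front (a point): Centre of the block's front end face (the one that must meet the stop), 8 mm above its underside.
- block_back (a point): Centre of the block's rear end face, the face to push on; the face is 40 mm wide and runs from 10 to 26 mm above the bench.
- stop_face (a point): Middle of the end stop's face which the block must meet, at x = 55 mm in the fixture's frame, 18 mm above the bench. The stop is a steel bar 18 mm thick and 67 mm long, its top 28 mm above the bench.
- lever_pivot (a point): Hinge of the clamp handle, on its centre line: fixture x 25, y 88 mm, 53 mm above the bench. The handle swings in the fixture's y-z plane about an axis along the fixture's x.
- lever_grip (a point): Point on the handle's centre line 110 mm from the hinge, a good place to push. The handle is a steel rod with a black rubber grip, 20 mm in diameter, from 55 to 133 mm from the hinge.
- lever (a joint): Clamp handle angle, rad. Lean from upright towards fixture +y = value - 0.15. 0 = open; starts near 0.05; grows as it is pushed over and down to +y. Spring resists, at most 0.6 N m (6 N at the grip) near 0.7, nothing at the dead point 1.25. Released well before (below 1.1) it springs back; from about 1.30 on it snaps by itself to its stop, 1.60 = locked: nearly level, grip point 66 mm above the bench.
- clamp_stand (a point): Middle of the top of the steel clamp stand (x 8 to 42, y 38 to 100 mm in the fixture's frame, top 62 mm above the bench). With the clamp open its arm, 18 mm wide with a round rubber foot, is raised in the plane x = 25 mm over y -10 to 55 mm, at most 125 mm above the bench. Pushing the handle over swings it down; its sprung foot then presses on the block with about 3 N.
- dish: Small aluminium dish, 68 mm across, 18 mm high, on the bench; origin at the centre of its underside. To be left alone.
- ring: Brass finger ring, 25 mm outside diameter, 7 mm high, lying on the bench; origin at the centre of its underside. To be left alone.
- hammer: Small hammer, 190 mm long, lying on the bench on the side away from the clamp; x along its handle, towards the head. To be left alone.
There are look-alikes about, which are no part of the job. Leave any blue or purple look-alike of the block alone.

How it is judged:
On the way, in this order (a step that is already met when the one before it is completed fails the run):
1. the block is home against the stop while the clamp is still open (x of block_front in the frame of fixture above 0.052 m and z of block in the frame of fixture below 0.013 m and angle between block's own z axis and vertical below 0.05 rad and value of joint lever below 0.6 rad), for 0.2 s.
2. the handle has snapped into lock (x of block_front in the frame of fixture above 0.052 m and value of joint lever above 1.54 rad), for 0.2 s.
At the end, for the whole second after the job is handed in: The block's front face is within 3 mm of the stop, the block lies flat (under 0.05 rad, within 3 mm of the plate) and at rest, and the handle is locked (joint above 1.54 of 1.60) (all of step 2 and z of block in the frame of fixture below 0.013 m and angle between block's own z axis and vertical below 0.05 rad and linear speed of block below 0.01 m/s); the robot touches nothing.
It fails at once if the block is lifted or tipped (z of block in the frame of fixture above 0.017 m or angle between block's own z axis and vertical above 0.15 rad).
It fails at once if the clamp is closed (handle beyond 0.9) before the block is home (value of joint lever above 0.9 rad and x of block_front in the frame of fixture below 0.05 m).
It fails at once if the dish, ring or hammer is moved by more than 15 mm (distance of any of dish, ring, hammer from where it was at the start of the episode above 0.015 m).
It also fails if it takes over 48 s, if anything falls off the work surface, if the arm or the gripper's body presses on something with over 40 N, if the wrist force passes 120 N, or if a joint passes its speed limit or range.

## Robot

A 7-joint arm with a two-finger parallel gripper is mounted at the origin on the work surface. World frame = base frame: x ahead of the robot, y to its left, z up, the work surface at z = 0. Lengths are in m, angles in rad, forces in N, time in s.
With the tool pointing down it reaches from about 0.425 to 0.875 m from the base axis. Payload 8.4 kg.
Tool frame: the origin (TCP) lies between the finger pads; the fingertips stand 19 mm ahead of it and the grasp point (between the pads) is the TCP (env.tips_ahead is the z of the fingertips in the tool frame, in m); z points along the fingers, y is the direction in which the jaws open and shut (so a half turn about z gives the same grasp; the last joint's range is limited). The gripper opens to 85 mm and grips with 20 to 120 N. Pads are 22 mm wide; open, the fingers measure 114 mm over their backs; the gripper's body (76 mm by 85 mm) begins 54 mm behind the grasp point. The pads swing forward as they close: fully open they stand 13 mm farther back than shut.
Start: joints at [-1.397, 0.333, 0.04, 1.465, -0.013, 1.343, -0.059], TCP at [0.175, 0.626, 0.25] pointing down, gripper open.
Joint ranges: [-2.58, 2.58], [-0.38, 2.09], [-1.3, 1.39], [0.25, 2.4], [-1.5, 4.64], [0.08, 2.09], [-2.65, 2.65]. Speed limits (rad/s): [2.22, 2.22, 2.79, 2.79, 3.14, 3.14, 3.14].

## Interface

Orientations are given as a unit quaternion [w, x, y, z].
In Python, from station import env gives the robot as it stands. The module is installed in compiled form; this text tells all that it offers.
- The arm moves only by the shell command python3 -m inch 'ROWS' [OPENING]. ROWS is JSON, a list that holds one entry, the list of rows, each a list of 6 numbers: the shift along the tool's x, y, z in m, then the turn, a rotation vector about the tool's x, y, z in rad. A call has exactly 5 rows; each row is the pose to reach, as a shift and turn from the pose commanded when the call began, along the tool's axes at that moment; what a row does not reach only later rows make up. A row lasts 1/8 s, in which the tool goes at most 62.5 mm and 10.7 degrees, less where a joint would pass 70% of its speed; a pose out of reach is approached as far as the arm can. A call with a gripper value outside its range is refused whole. OPENING is the finger opening in m, from 0 to 0.0854, set as the call begins (- or left out, the last holds). The fingers move at their own pace and stop on an object; the grip force is fixed at half the most. Time passes only in rows, so rows that repeat a pose let the fingers close, or fill a call up. It gives the time, the measured TCP pose, the force and the opening at its end, in the units of the state.
- env.sense(): the state, without advancing time (a new reading comes with each control period).
- env.capture(name): name is "scene" or "top" or "wrist"; returns (picture, depth): 400x640x3 uint8, red, green, blue; 400x640 float32, m along the optical axis (not along the pixel's ray), 0 where there is no reading.
- env.get_calibration(name): a dict with "fx", "fy", "cx", "cy" (pixels), "R" (3x3) and "t" (3): a world point X has camera coordinates R X + t. Camera axes: x right, y down, z forward; pixel columns grow to the right and rows downward; lengths in m; the calibration is good to about 2 mm. A picture is of the moment at which its call begins: read the wrist's pose just before it. get_calibration takes no time and is no camera call; for the wrist camera it gives the pose at the moment of the call.
- env.job_done(): hands the job in, once; it reports no verdict.
The state is a dict: "clock": time; "q": joint angles; "dq": joint speeds; "joint_efforts": joint torques, N m; "position": TCP position; "tcp_rot": TCP orientation; "contact_force": force on the tool from outside, world axes, zero at the start; "moment": the same for the moment, N m; "width": finger opening in m.
Only numpy, scipy, OpenCV 4.12 (cv2) and the standard library are available. Lean on these libraries where they do the work, as an engineer would, in place of code of your own. Each camera call takes 0.05 s, during which the arm holds its last target.

## Working session

There is one attempt and no reset: what is moved stays moved. The work goes in short steps, Python scripts to look and compute and a shell command to move; the robot and the scene stay as the last step left them, time stands still between calls to the robot, and variables do not carry over. Pictures are saved under pics/ and viewed, and the job is handed in when it is done.

```bash
mkdir -p pics; ls
python3 - <<'E'
from station import env
import cv2,numpy as np
s=env.sense();print({k:np.round(v,3).tolist() for k,v in s.items()})
for n in ("scene","top","wrist"):
    c=env.get_calibration(n)
    p,d=env.capture(n)
    cv2.imwrite(f"pics/{n}0.png",p[...,::-1]); np.savez(f"pics/{n}0.npz",p=p,d=d,**c)
    print(n,c)
print(env.tips_ahead)
E
```

```text
pics
{'clock': 0.0, 'q': [-1.397, 0.334, 0.04, 1.466, -0.013, 1.343, -0.059], 'dq': [-0.001, 0.001, -0.002, 0.001, -0.0, -0.001, -0.002], 'joint_efforts': [0.0, -65.855, 1.365, -40.556, 0.017, 0.012, 0.0], 'position': [0.175, 0.626, 0.249], 'tcp_rot': [-0.0, 0.136, 0.991, -0.001], 'contact_force': [-0.161, 0.121, 0.763], 'moment': [-0.004, 0.053, 0.026], 'width': 0.086}
scene {'fx': 491.34123107202845, 'fy': 491.34123107202845, 'cx': 324.5795865932977, 'cy': 193.3325917199636, 'R': array([[-0.83409961,  0.55152427, -0.00994147],
       [ 0.29247415,  0.42689999, -0.85569578],
       [-0.46769297, -0.71664314, -0.51738371]]), 't': array([ 0.49282952, -0.0124315 ,  1.27332997])}
top {'fx': 490.97427765778417, 'fy': 490.97427765778417, 'cx': 319.87341857988577, 'cy': 196.4404752883215, 'R': array([[-0.02697189, -0.99957714, -0.01086557],
       [-0.99479822,  0.02790786, -0.09796759],
       [ 0.0982294 ,  0.00816668, -0.99513029]]), 't': array([-0.06774672,  0.5596927 ,  1.11829364])}
wrist {'fx': 326.8580068809488, 'fy': 326.8580068809488, 'cx': 321.2873001148619, 'cy': 198.3161523399508, 'R': array([[ 0.2682264 ,  0.96335475, -0.00148867],
       [ 0.91421402, -0.25405632,  0.31570256],
       [ 0.30375536, -0.08604073, -0.94885704]]), 't': array([-0.64905782, -0.0418527 ,  0.38145424])}
0.019
```

View pics/scene0.png

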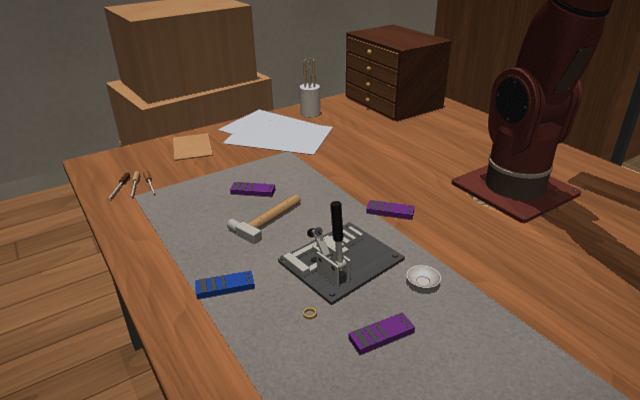

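View pics/top0.png

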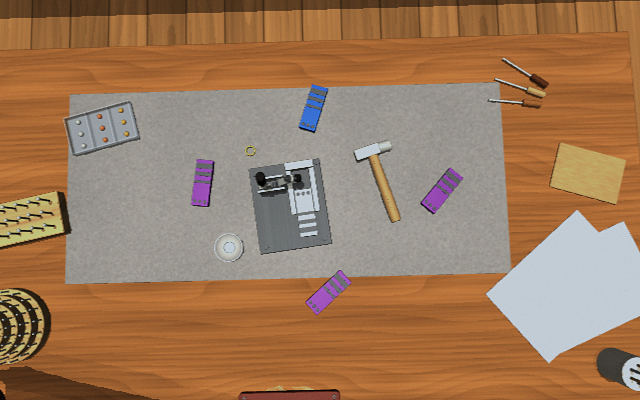

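View pics/wrist0.png

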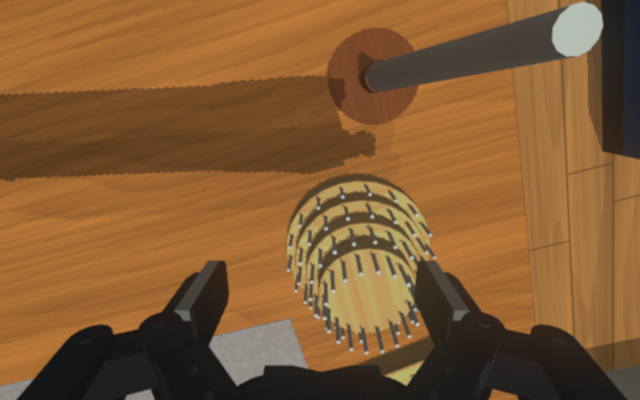

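The top view shows the fixture at about (290,205), the steel block in it at about (306,215), the dish at (229,247), the ring at (251,151) and the hammer at (378,180). The purple and blue look-alikes are all outside the fixture. I'll enlarge to confirm.

Run:
```python
import cv2
p=cv2.imread("pics/top0.png");c=cv2.resize(p[145:265,235:345],None,fx=5,fy=5,interpolation=cv2.INTER_CUBIC);cv2.imwrite("pics/topcrop.png",c)
p=cv2.imread("pics/scene0.png");c=cv2.resize(p[190:305,270:415],None,fx=5,fy=5,interpolation=cv2.INTER_CUBIC);cv2.imwrite("pics/scenecrop.png",c)
```

```text
(no output)
```

View pics/topcrop.png

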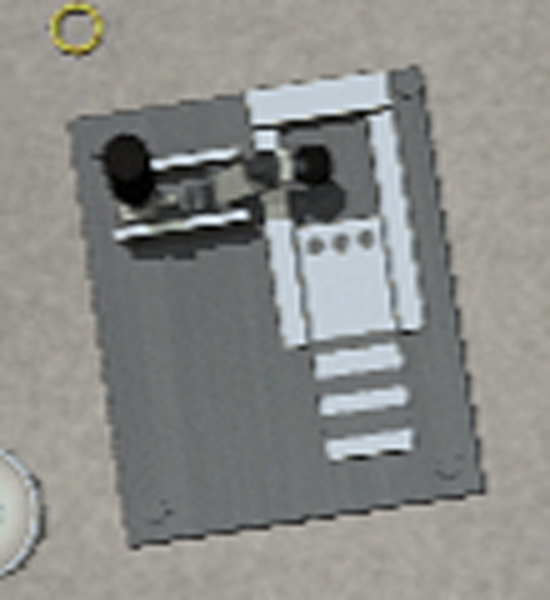

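View pics/scenecrop.png

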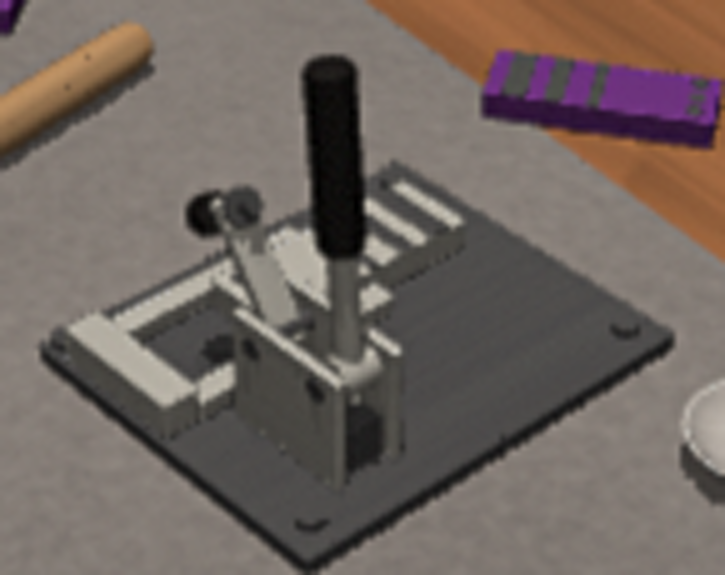

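The crop shows the uncoloured steel block between the rails: front edge at crop (340,225), rear edge at crop (370,445). The clamp and its black handle are at crop (128,160). The purple and blue blocks are excluded, being coloured and outside the fixture. Now measuring.

```bash
cat > h.py <<'E'
import numpy as np,cv2
def ray(c,uv,z):
    uv=np.atleast_2d(np.float64(uv));d=np.c_[(uv[:,0]-c['cx'])/c['fx'],(uv[:,1]-c['cy'])/c['fy'],np.ones(len(uv))]
    R=np.array(c['R']);o=-R.T@c['t'];w=d@R
    return o+w*((z-o[2])/w[:,2])[:,None]
def proj(c,X):
    Y=np.atleast_2d(X)@np.array(c['R']).T+c['t'];return np.c_[c['fx']*Y[:,0]/Y[:,2]+c['cx'],c['fy']*Y[:,1]/Y[:,2]+c['cy']]
E
python3 - <<'E'
from h import *
z=np.load("pics/top0.npz");p=z['p'];c=z
g=cv2.cvtColor(p,cv2.COLOR_RGB2HSV)
roi=np.zeros(p.shape[:2],np.uint8);roi[150:262,240:342]=1
v=p.max(2).astype(int)
print(v[230,275],v[230,245],v[200:204,250:256])
m=((v<105)|(v>170)|0)&roi
m=m.astype(np.uint8);m=cv2.morphologyEx(m,cv2.MORPH_OPEN,np.ones((3,3),np.uint8))
n,l,s,_=cv2.connectedComponentsWithStats(m);k=1+s[1:,4].argmax();m=(l==k).astype(np.uint8)
cs,_=cv2.findContours(m,0,2);h=cv2.convexHull(max(cs,key=cv2.contourArea))
W=ray(c,h[:,0,:],0.010)
r=cv2.minAreaRect((W[:,:2]*1000).astype(np.float32));b=cv2.boxPoints(r);print(r,b)
# steel bright
m2=((v>165)).astype(np.uint8)&roi
n,l,s,ct=cv2.connectedComponentsWithStats(m2)
for i in range(1,n):
    if s[i,4]>15:
        pts=np.argwhere(l==i)[:,::-1].astype(np.float32);rr=cv2.minAreaRect(pts);print(s[i],ray(c,cv2.boxPoints(rr),0.026)[:,:2].round(4).tolist())
# dish, ring
print('dish',ray(c,[[229,247.5]],.01),'ring',ray(c,[[250.7,151]],.003),'hammer',ray(c,[[372,151],[397,220]],.01))
# look-alike purple
print('purple',ray(c,[[329,291],[344,274],[203,183]],.01))
E
```

```text
114 168 [[157 152 125 107 106 111]
 [157 153 163 128 111 105]
 [153 153 161 118 105 111]
 [158 154 159 114  99 109]]
((579.2393798828125, -3.3212356567382812), (125.9249267578125, 139.67111206054688), 6.976872444152832) [[508.26028   58.34924 ]
 [525.226    -80.28764 ]
 [650.2185   -64.991714]
 [633.25275   73.64517 ]]
[245 150  10   5  16] [[0.6728, 0.0906], [0.6722, 0.0694], [0.6626, 0.0695], [0.6633, 0.0908]]
[320 153   6   5  16] [[0.6546, -0.0848], [0.6627, -0.0933], [0.6578, -0.0979], [0.6497, -0.0894]]
[284 157  29  13 198] [[0.6389, 0.0003], [0.653, -0.0633], [0.6322, -0.0678], [0.6181, -0.0045]]
[294 167  25  46 541] [[0.6215, -0.016], [0.6279, -0.0677], [0.5264, -0.0803], [0.5201, -0.029]]
[286 171   7  10  23] [[0.6186, -0.0023], [0.6227, -0.0109], [0.5996, -0.0217], [0.5956, -0.0131]]
[265 175  17   4  29] [[0.6081, 0.0445], [0.6128, 0.007], [0.6089, 0.0065], [0.6041, 0.044]]
[323 175   8  15  52] [[0.6079, -0.0909], [0.6094, -0.106], [0.5762, -0.1091], [0.5747, -0.0941]]
[267 187  17   4  26] [[0.5787, 0.0405], [0.583, 0.0027], [0.579, 0.0022], [0.5747, 0.04]]
[288 189  
[... 1137 characters left out ...]
, [0.4108, -0.0702]]
[270 251  19  11  56] [[0.4296, 0.0357], [0.4344, -0.0059], [0.4151, -0.0083], [0.4103, 0.0332]]
[301 253   8   9  26] [[0.4139, -0.0342], [0.4285, -0.0435], [0.4199, -0.0573], [0.4053, -0.0479]]
[327 253   9   6  18] [[0.4229, -0.0957], [0.426, -0.114], [0.4162, -0.1156], [0.4131, -0.0973]]
[259 254  10   6  22] [[0.428, 0.0612], [0.4315, 0.0411], [0.4199, 0.039], [0.4165, 0.059]]
dish [[0.44483513 0.13363347 0.01      ]] ring [[0.67457516 0.08062469 0.003     ]] hammer [[ 0.66476557 -0.21029713  0.01      ]
 [ 0.49853901 -0.26287688  0.01      ]]
purple [[ 0.33802782 -0.09821913  0.01      ]
 [ 0.37617267 -0.13428433  0.01      ]
 [ 0.59924817  0.19428789  0.01      ]]
```

```bash
cat >> h.py <<'E'
from scipy.spatial.transform import Rotation as Ro
def tool(s,target,yaw=None):
    q=s['tcp_rot'];R=Ro.from_quat([q[1],q[2],q[3],q[0]])
    d=R.inv().apply(np.array(target)-s['position'])
    if yaw is None: return d.round(4)
    # goal: tool x = (cos,sin) of yaw+pi, tool z down
    x=-np.array([np.cos(yaw),np.sin(yaw),0]);zz=np.array([0,0,-1.]);G=Ro.from_matrix(np.c_[x,np.cross(zz,x),zz])
    return d.round(4),(R.inv()*G).as_rotvec().round(4)
E
python3 - <<'E'
from h import *
from station import env
c=np.load("pics/top0.npz")
U=np.array([[70,120],[420,67],[485,490],[132,547]])
uv=(U+.5)/5-.5+[235,145]
W=ray(c,uv,.010)[:,:2]
F=np.array([[75,120],[75,-50],[-130,-50],[-130,120]])/1e3
a=F-F.mean(0);b=W-W.mean(0)
th=np.arctan2((a[:,0]*b[:,1]-a[:,1]*b[:,0]).sum(),(a*b).sum())
R=np.array([[np.cos(th),-np.sin(th)],[np.sin(th),np.cos(th)]])
t=W.mean(0)-R@F.mean(0);print(W,'yaw',th,'origin',t,'res',((R@F.T).T+t-W)*1000)
for n,f in dict(stop=(.055,0),pivot=(.025,.088),stand=(.025,.069)).items(): print(n,R@f+t)
for P in [(.467,-.054),(.445,.134),(.675,.081)]: print(P,(R.T@(np.array(P)-t)).round(4))
s=env.sense()
print(tool(s,(.40,.42,.25),th),tool(s,(.45,.03,.25)))
E
```

```text
[[ 0.63077166  0.08515819]
 [ 0.65153688 -0.0824245 ]
 [ 0.44977819 -0.10753848]
 [ 0.42765603  0.05863232]] yaw 0.1272418550155048 origin [ 0.57165483 -0.04277045] res [[ 0.0489882   0.61865343]
 [ 0.85656284 -0.42432119]
 [-0.72745873 -1.32459838]
 [-0.17809231  1.13026614]]
stop [ 0.62621019 -0.03579102]
pivot [0.58528563 0.0476906 ]
stand [0.5876967 0.0288442]
(0.467, -0.054) [-0.1052  0.0021]
(0.445, 0.134) [-0.1032  0.1914]
(0.675, 0.081) [0.1182 0.1097]
(array([-2.720e-01, -1.374e-01, -2.000e-04]), array([-1.300e-03, -2.000e-04, -4.001e-01])) [-4.253e-01 -4.995e-01  3.000e-04]
```

```bash
python3 -m inch '[[[-0.055,-0.027,0,0,0,-0.08],[-0.11,-0.055,0,0,0,-0.16],[-0.165,-0.082,0,0,0,-0.24],[-0.22,-0.11,0,0,0,-0.32],[-0.272,-0.137,0,0,0,-0.4]]]' 0
python3 - <<'E'
from h import *
from station import env
s=env.sense();print(s['clock'],s['position'],s['tcp_rot'],s['width'])
for p in [(.45,.14,.25),(.46,-.057,.25)]: print(tool(s,p,.127))
E
```

```text
clock: 0.78
position: [0.4015, 0.4189, 0.2502]
tcp_rot: [-0.0, -0.065, 0.998, -0.0]
contact_force: [1.1, 1.4, -1.2]
width: 0.0002
0.775 [0.40150188 0.4189039  0.25024607] [-5.76586385e-06 -6.46631754e-02  9.97907146e-01 -5.04807035e-05] 0.00015692338514650285
(array([-0.0121, -0.2828,  0.0003]), array([-0.0001, -0.    ,  0.0024]))
(array([ 3.400e-03, -4.795e-01,  3.000e-04]), array([-0.0001, -0.    ,  0.0024]))
```

```bash
python3 -m inch '[[[-0.003,-0.06,0,0,0,0],[-0.006,-0.12,0,0,0,0],[-0.008,-0.18,0,0,0,0],[-0.008,-0.24,0,0,0,0],[-0.006,-0.3,0,0,0,0]]]' && python3 -m inch '[[[0.002,-0.06,0,0,0,0],[0.006,-0.12,0,0,0,0],[0.008,-0.165,0,0,0,0],[0.01,-0.18,0,0,0,0],[0.01,-0.18,0,0,0,0]]]'
python3 - <<'E'
from h import *
from station import env
s=env.sense();print(s['clock'],s['position'],s['tcp_rot'],s['q'])
c=env.get_calibration("wrist");p,d=env.capture("wrist");cv2.imwrite("pics/w1.png",p[...,::-1]);np.savez("pics/w1.npz",p=p,d=d,**c)
E
```

```text
clock: 1.4
position: [0.4441, 0.1218, 0.2503]
tcp_rot: [0.0, -0.063, 0.998, 0.0]
contact_force: [1.1, 0.3, -0.0]
width: 0.0003
clock: 2.02
position: [0.4569, -0.0562, 0.2502]
tcp_rot: [-0.0, -0.063, 0.998, 0.0]
contact_force: [-0.2, 1.2, -0.0]
width: -0.0001
2.025 [ 0.45692372 -0.056204    0.25024561] [-8.01909075e-05 -6.27848931e-02  9.98027071e-01  1.27133201e-04] [-0.58729751 -0.09838084  0.58259784  1.92778381  0.05591326  1.29662311
  1.67436163]
```

View pics/w1.png

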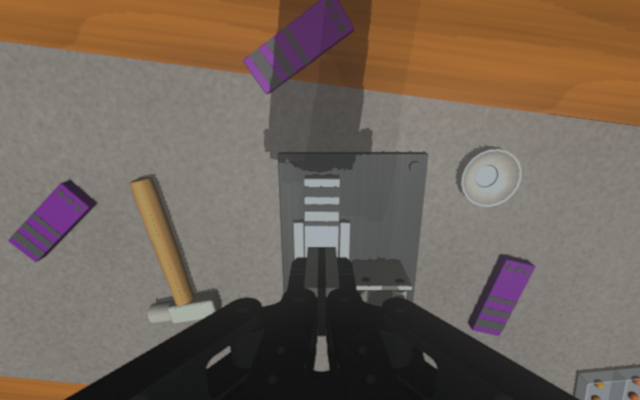

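The wrist view shows the block's rear edge at about (322,178), the plate's rear corners at (278,153) and (427,153), and the closed fingers at (322,265). I'll cross-check the block's position from this.

Run:
```python
from h import *
from station import env
c=np.load("pics/w1.npz");p=c['p']
t=np.array([.57165,-.04277]);th=.1272;R=np.array([[np.cos(th),-np.sin(th)],[np.sin(th),np.cos(th)]])
f=lambda uv,z:((ray(c,uv,z)[:,:2]-t)@R).round(4).tolist()
print('plate back',f([[278,153],[427,153]],.01))
print('block back',f([[305,179],[339,179]],.026))
print(p[168:190,322].max(1), p[182,298:348].max(1))
s=env.sense()
for X in [(-.14,.002),(-.118,.002)]:
  w=R@X+t; print(w,np.hypot(*w),tool(s,(*w,.035),.127))
```

```text
plate back [[-0.1295, -0.0474], [-0.1295, 0.1201]]
block back [[-0.1036, -0.0167], [-0.1036, 0.0208]]
[ 60  60  60  64  77  89  85  68  63  67  95 140 172 177 176 177 176 165
 130  96  91  92] [ 92  92  92  92  93 106 138 170 177 177 176 177 176 176 177 176 177 176
 176 176 177 177 177 177 176 175 177 177 176 177 176 177 177 177 176 176
 177 177 177 176 169 144 102  89  89  90  90  91  90  89]
[ 0.43252735 -0.05854618] 0.43647171888774566 (array([ 0.0247, -0.0005,  0.2152]), array([ 0.0004, -0.0003,  0.0006]))
[ 0.45434961 -0.05575532] 0.4577578212649289 (array([ 0.0027, -0.0005,  0.2152]), array([ 0.0004, -0.0003,  0.0006]))
```

```bash
python3 -m inch '[[[0.012,0,0.05,0,0,0],[0.022,0,0.1,0,0,0],[0.022,0,0.15,0,0,0],[0.022,0,0.19,0,0,0],[0.022,0,0.215,0,0,0]]]'
python3 - <<'E'
from h import *
from station import env
s=env.sense();print(s['position'],s['contact_force'])
for n in ("scene","wrist"):
  c=env.get_calibration(n);p,d=env.capture(n)
  q=p[170:310,260:430] if n=="scene" else p[130:330,220:480]
  cv2.imwrite(f"pics/{n}2.png",cv2.resize(q,None,fx=3,fy=3,interpolation=2)[...,::-1])
E
```

```text
clock: 2.7
position: [0.4342, -0.0567, 0.0333]
tcp_rot: [-0.001, -0.065, 0.998, 0.0]
contact_force: [-0.0, 0.1, -0.0]
width: 0.0002
[ 0.43424992 -0.05674717  0.03326093] [-0.04953441  0.06985408 -0.03931685]
```

View pics/scene2.png

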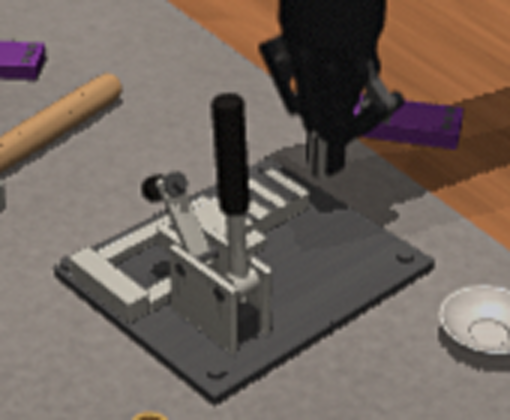

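View pics/wrist2.png

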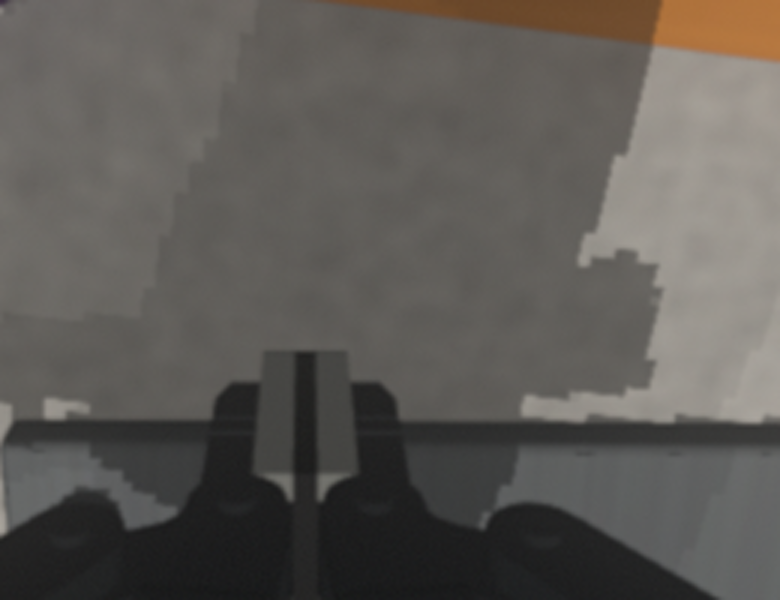

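```bash
python3 -m inch '[[[-0.01,0,0,0,0,0],[-0.018,0,0,0,0,0],[-0.026,0.001,0,0,0,0],[-0.034,0.001,0,0,0,0],[-0.042,0.001,0,0,0,0]]]';python3 -m inch '[[[-0.006,0,0,0,0,0],[-0.012,0,0,0,0,0],[-0.017,0,0,0,0,0],[-0.02,0,0,0,0,0],[-0.023,0,0,0,0,0]]]'
python3 - <<'E'
from h import *
from station import env
s=env.sense();t=np.array([.57165,-.04277]);th=.1272;R=np.array([[np.cos(th),-np.sin(th)],[np.sin(th),np.cos(th)]])
print(R.T@(s['position'][:2]-t),s['contact_force'])
for n in ("scene","top"):
  c=env.get_calibration(n);p,d=env.capture(n);np.savez(f"pics/{n}3.npz",p=p,**c)
  q=p[170:310,260:430] if n=="scene" else p[145:265,235:345]
  cv2.imwrite(f"pics/{n}3.png",cv2.resize(q,None,fx=4,fy=4,interpolation=2)[...,::-1])
E
```

```text
clock: 3.42
position: [0.4772, -0.0523, 0.0354]
tcp_rot: [-0.0, -0.064, 0.998, 0.0]
contact_force: [-2.1, -1.3, 1.9]
width: -0.0
clock: 4.05
position: [0.4997, -0.0495, 0.0353]
tcp_rot: [-0.0, -0.064, 0.998, -0.0]
contact_force: [-2.0, -0.0, -0.8]
width: 0.0
[-0.07226502  0.00247918] [-1.99795211 -0.0174794  -0.77423562]
```

View pics/scene3.png

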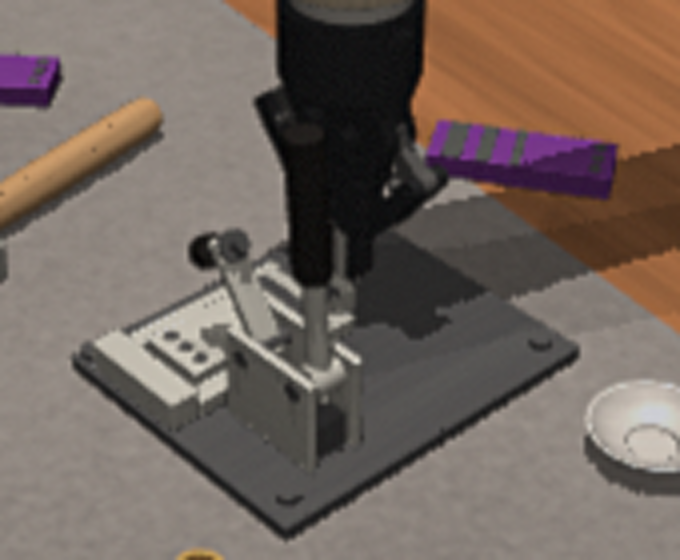

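View pics/top3.png

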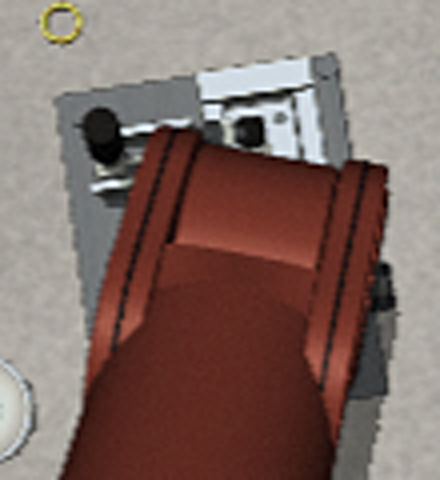

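The block is at the stop except for a few mm: there is still a thin dark gap at crop (155,345) in the scene view. Pushing on gently.

```bash
python3 -m inch '[[[-0.001,0,0,0,0,0],[-0.002,0,0,0,0,0],[-0.003,0,0,0,0,0],[-0.004,0,0,0,0,0],[-0.005,0,0,0,0,0]]]';python3 -m inch '[[[-0.001,0,0,0,0,0],[-0.002,0,0,0,0,0],[-0.003,0,0,0,0,0],[-0.003,0,0,0,0,0],[-0.003,0,0,0,0,0]]]'
```

```text
clock: 4.78
position: [0.5046, -0.0489, 0.0353]
tcp_rot: [-0.0, -0.064, 0.998, -0.0]
contact_force: [-2.9, -0.1, 1.7]
width: 0.0002
clock: 5.4
position: [0.5066, -0.0486, 0.0351]
tcp_rot: [-0.001, -0.063, 0.998, 0.0]
contact_force: [-5.6, -1.1, 3.4]
width: -0.0004
```

```bash
python3 -m inch '[[[-0.001,0,0,0,0,0],[-0.002,0,0,0,0,0],[-0.003,0,0,0,0,0],[-0.003,0,0,0,0,0],[-0.003,0,0,0,0,0]]]';python3 - <<'E'
from h import *
from station import env
s=env.sense();t=np.array([.57165,-.04277]);th=.1272;R=np.array([[np.cos(th),-np.sin(th)],[np.sin(th),np.cos(th)]])
print(R.T@(s['position'][:2]-t),s['contact_force'])
p,d=env.capture("scene");cv2.imwrite("pics/s4.png",cv2.resize(p[230:290,265:350],None,fx=8,fy=8,interpolation=2)[...,::-1])
E
```

```text
clock: 6.02
position: [0.5067, -0.0486, 0.0343]
tcp_rot: [-0.004, -0.063, 0.998, 0.0]
contact_force: [-16.0, -1.7, 10.3]
width: 0.0003
[-0.0651332  0.0024117] [-15.97980892  -1.68010081  10.25227416]
```

View pics/s4.png

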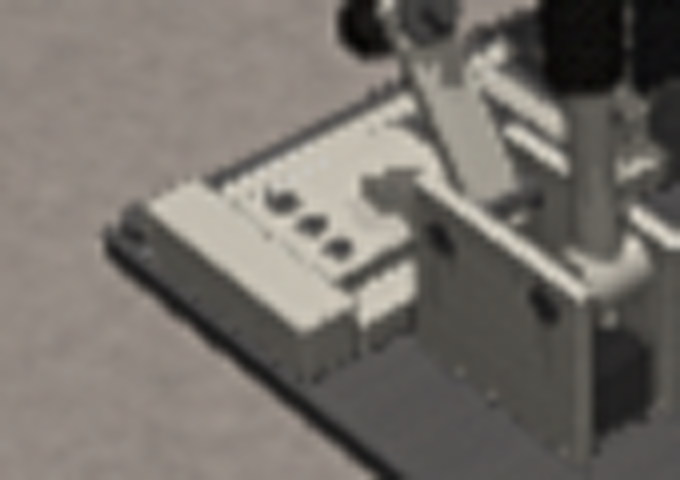

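The scene view shows the block's front edge against the stop at crop (290,250), with no gap. The push force rose to 16 N with the tool stalled, so the block is home. I'll retreat straight back, then up.

```bash
python3 -m inch '[[[0.006,0,0,0,0,0],[0.02,0,0,0,0,0],[0.02,0,-0.05,0,0,0],[0.02,0,-0.11,0,0,0],[0.02,0,-0.16,0,0,0]]]';python3 - <<'E'
from h import *
from station import env
s=env.sense();t=np.array([.57165,-.04277]);th=.1272;R=np.array([[np.cos(th),-np.sin(th)],[np.sin(th),np.cos(th)]])
print(R.T@(s['position'][:2]-t),s['position'],s['contact_force'])
print(tool(s,(*(R@[.025,.036]+t),.184),th))
for n in ("scene","top"):
  p,d=env.capture(n);q=p[170:310,260:430] if n=="scene" else p[145:265,235:345]
  cv2.imwrite(f"pics/{n}5.png",cv2.resize(q,None,fx=4,fy=4,interpolation=2)[...,::-1])
E
```

```text
clock: 6.7
position: [0.4905, -0.0508, 0.1976]
tcp_rot: [0.001, -0.063, 0.998, 0.0]
contact_force: [1.2, 0.6, -0.3]
width: -0.0004
[-0.08150353  0.00230713] [ 0.49051226 -0.05082083  0.19756859] [ 1.19094528  0.55214292 -0.31831537]
(array([-0.1065,  0.0337,  0.0138]), array([ 0.0003,  0.002 , -0.0003]))
```

View pics/scene5.png

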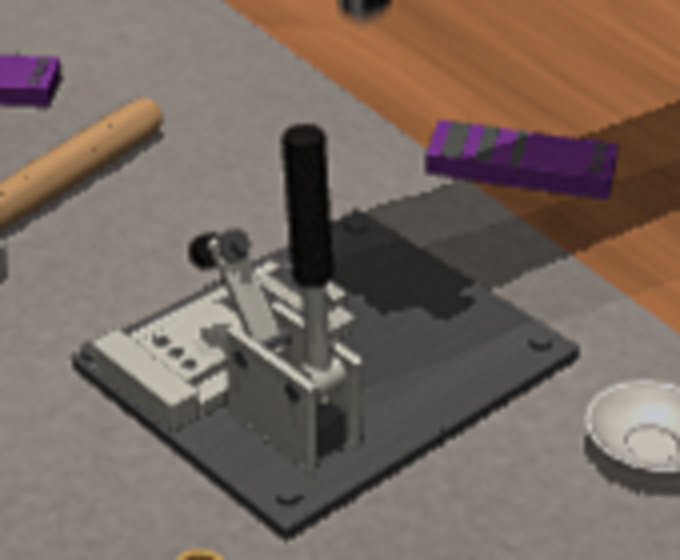

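```bash
python3 -m inch '[[[-0.025,0,0,0,0,0],[-0.05,0.005,0,0,0,0],[-0.08,0.015,0,0,0,0],[-0.106,0.026,0.006,0,0,0],[-0.106,0.028,0.014,0,0,0]]]';python3 - <<'E'
from h import *
from station import env
s=env.sense();t=np.array([.57165,-.04277]);th=.1272;R=np.array([[np.cos(th),-np.sin(th)],[np.sin(th),np.cos(th)]])
print(R.T@(s['position'][:2]-t),s['position'],s['contact_force'])
c=env.get_calibration("scene");print('handle top px',proj(c,[*(R@[.025,.075]+t),.185]))
for n in ("scene","wrist"):
  p,d=env.capture(n);q=p[150:310,260:430] if n=="scene" else p
  cv2.imwrite(f"pics/{n}6.png",(cv2.resize(q,None,fx=3.5,fy=3.5,interpolation=2) if n=="scene" else q)[...,::-1])
E
```

```text
clock: 7.42
position: [0.593, -0.0081, 0.1803]
tcp_rot: [0.0, -0.064, 0.998, -0.0]
contact_force: [0.1, -0.7, -0.3]
width: -0.0002
[0.02558667 0.03163324] [ 0.59301705 -0.00814647  0.18031651] [ 0.11874557 -0.72465087 -0.29407964]
handle top px [[336.11639849 202.16263778]]
```

View pics/scene6.png

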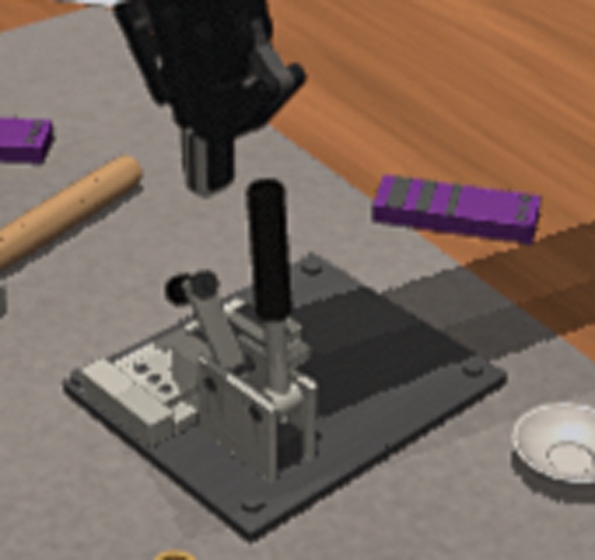

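View pics/wrist6.png

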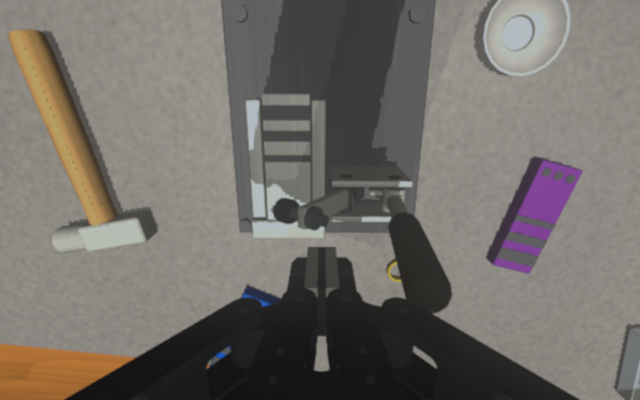

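The handle top projects to (336,202), which agrees with the picture, so it is where the model says. The closed fingertips are on the handle's inner side at the grip height and clear of the clamp arm. Pushing over along the arc.

```bash
python3 -m inch '[[[0,0.012,0.002,0,0,0],[0,0.022,0.002,0,0,0],[0,0.033,0.002,0,0,0],[0,0.044,0.002,0,0,0],[0,0.055,0.002,0,0,0]]]';python3 - <<'E'
from h import *
from station import env
s=env.sense();t=np.array([.57165,-.04277]);th=.1272;R=np.array([[np.cos(th),-np.sin(th)],[np.sin(th),np.cos(th)]])
print(R.T@(s['position'][:2]-t),s['position'],R.T@s['contact_force'][:2],s['contact_force'])
p,d=env.capture("scene");cv2.imwrite("pics/s7.png",cv2.resize(p[150:310,260:430],None,fx=3.5,fy=3.5,interpolation=2)[...,::-1])
E
```

```text
clock: 8.15
position: [0.5853, 0.0456, 0.1795]
tcp_rot: [0.0, -0.063, 0.998, -0.0]
contact_force: [0.7, -1.6, -0.1]
width: -0.0
[0.02472306 0.08588861] [0.58527773 0.04556101 0.17954125] [ 0.5296366  -1.68724866] [ 0.73939741 -1.60642909 -0.11244397]
```

View pics/s7.png

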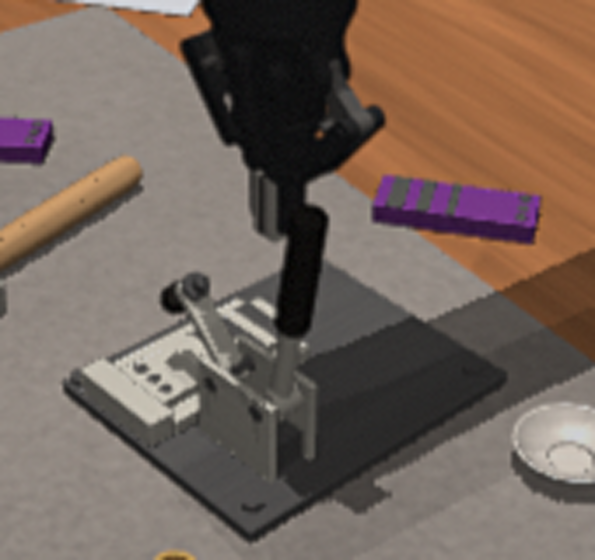

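The fingers push the handle and it leans over as planned (force 1.7 N). Following the arc.

```bash
python3 -m inch '[[[0,0.01,0,0,0,0],[0,0.022,0.003,0,0,0],[0,0.035,0.009,0,0,0],[0,0.045,0.014,0,0,0],[0,0.054,0.02,0,0,0]]]';python3 - <<'E'
from h import *
from station import env
s=env.sense();t=np.array([.57165,-.04277]);th=.1272;R=np.array([[np.cos(th),-np.sin(th)],[np.sin(th),np.cos(th)]])
print(R.T@(s['position'][:2]-t),s['position'],R.T@s['contact_force'][:2],s['contact_force'])
p,d=env.capture("scene");cv2.imwrite("pics/s8.png",cv2.resize(p[150:310,260:430],None,fx=3.5,fy=3.5,interpolation=2)[...,::-1])
E
```

```text
clock: 8.82
position: [0.5788, 0.1003, 0.1596]
tcp_rot: [0.001, -0.064, 0.998, 0.0]
contact_force: [-0.4, -1.9, 5.4]
width: -0.0
[0.02524195 0.14099037] [0.57880236 0.10028343 0.1595563 ] [-0.66883356 -1.87327871] [-0.42579103 -1.94299085  5.43845002]
```

View pics/s8.png

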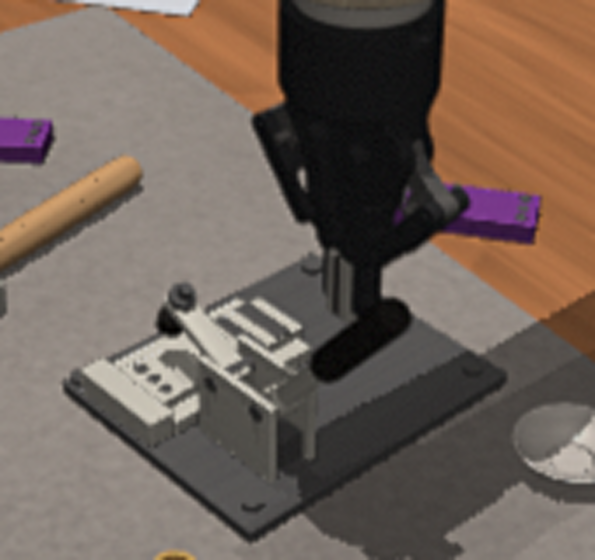

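The handle is well over (lean about 0.8 to 0.9) and the block is still home. Continuing past the dead point.

```bash
python3 -m inch '[[[0,0.012,0.011,0,0,0],[0,0.022,0.024,0,0,0],[0,0.03,0.038,0,0,0],[0,0.034,0.048,0,0,0],[0,0.034,0.05,0,0,0]]]';python3 - <<'E'
from h import *
from station import env
s=env.sense();t=np.array([.57165,-.04277]);th=.1272;R=np.array([[np.cos(th),-np.sin(th)],[np.sin(th),np.cos(th)]])
print(R.T@(s['position'][:2]-t),s['position'],R.T@s['contact_force'][:2],s['contact_force'])
p,d=env.capture("scene");cv2.imwrite("pics/s9.png",cv2.resize(p[150:310,260:430],None,fx=3.5,fy=3.5,interpolation=2)[...,::-1])
E
```

```text
clock: 9.5
position: [0.5734, 0.1325, 0.1081]
tcp_rot: [-0.001, -0.064, 0.998, -0.0]
contact_force: [-0.3, 0.5, -0.1]
width: -0.0002
[0.02393664 0.17368356] [0.57336023 0.13254691 0.10808641] [-0.24398032  0.52191288] [-0.30821764  0.48674566 -0.14593222]
```

View pics/s9.png

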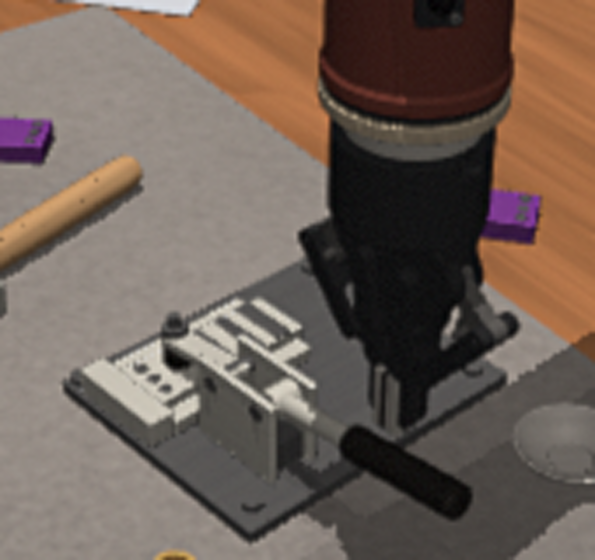

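The handle has snapped down, away from the fingers (no contact force). Lifting clear, then checking.

```bash
python3 -m inch '[[[0,0,-0.04,0,0,0],[0,0,-0.09,0,0,0],[0,0,-0.14,0,0,0],[0,0.05,-0.16,0,0,0],[0,0.1,-0.16,0,0,0]]]';python3 -m inch '[[[0,0.05,0,0,0,0],[0,0.1,0,0,0,0],[0,0.15,0,0,0,0],[0,0.15,0,0,0,0],[0,0.15,0,0,0,0]]]';python3 - <<'E'
from h import *
from station import env
s=env.sense();t=np.array([.57165,-.04277]);th=.1272;R=np.array([[np.cos(th),-np.sin(th)],[np.sin(th),np.cos(th)]])
print(s['position'],s['contact_force'])
c=env.get_calibration("scene");A=np.load("pics/scene0.npz")['p'].astype(int)
p,d=env.capture("scene");cv2.imwrite("pics/s10.png",cv2.resize(p[200:310,260:410],None,fx=5,fy=5,interpolation=2)[...,::-1])
for v in (1.45,1.60):
  th2=v-.15
  for L in (.110,.133):print(v,L,proj(c,[*(R@[.025,.088+L*np.sin(th2)]+t),.053+L*np.cos(th2)]))
p2,d=env.capture("top");cv2.imwrite("pics/t10.png",cv2.resize(p2[120:270,190:420],None,fx=3.4,fy=3.4,interpolation=2)[...,::-1])
E
```

```text
clock: 10.18
position: [0.5627, 0.232, 0.2724]
tcp_rot: [0.002, -0.062, 0.998, 0.001]
contact_force: [0.2, 0.3, -0.2]
width: 0.0005
clock: 10.8
position: [0.543, 0.3794, 0.2695]
tcp_rot: [0.0, -0.063, 0.998, -0.0]
contact_force: [0.4, -0.7, -0.0]
width: 0.0004
[0.54299254 0.37937227 0.26945968] [ 0.39232245 -0.67933546 -0.02518633]
1.45 0.11 [[381.74510214 279.39010402]]
1.45 0.133 [[391.41690052 283.14175329]]
1.6 0.11 [[382.61599228 287.37499539]]
1.6 0.133 [[392.4032461  292.94910396]]
```

View pics/s10.png

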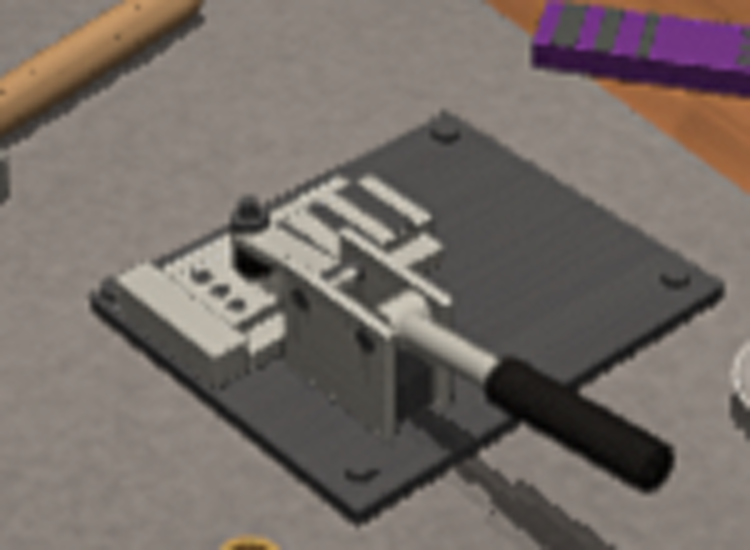

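View pics/t10.png

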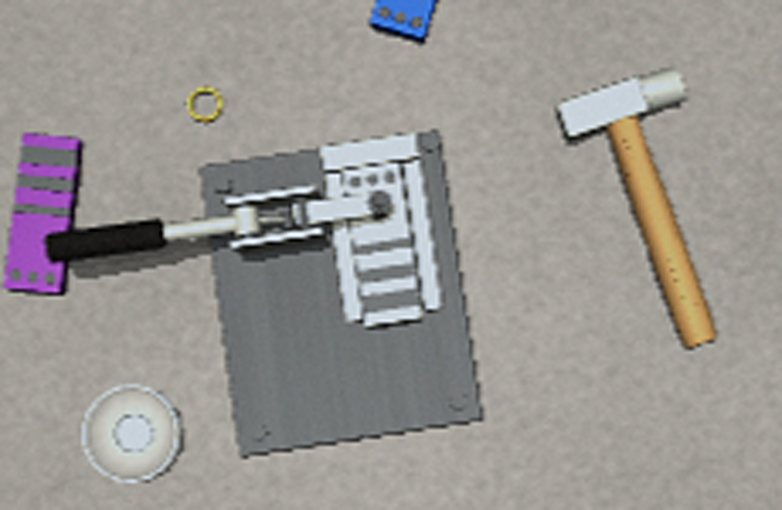

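The handle end is at (391,293), matching the 1.60 prediction of (392,293). The dish, ring and hammer look unmoved. One last check on the block's rear edge and whether those objects moved.

Run:
```python
from h import *
from station import env
c=env.get_calibration("top");p,d=env.capture("top")
t=np.array([.57165,-.04277]);th=.1272;R=np.array([[np.cos(th),-np.sin(th)],[np.sin(th),np.cos(th)]])
# profile along block mid-line in fixture x at block-top height
for y in (-.012,.0,.010):
  X=np.array([[*(R@[x,y]+t),.026] for x in np.arange(-.066,.066,.001)]);uv=proj(c,X).astype(np.float32)
  g=cv2.remap(p.max(2),uv[None,:,0].copy(),uv[None,:,1].copy(),1)[0];print(y,'rear -66..-46',g[:20].tolist(),'front 40..65',g[106:].tolist())
A=np.load("pics/top0.npz")['p']
for n,(u,v,w,h) in dict(dish=(212,230,36,34),ring=(243,143,16,16),hammer=(352,138,50,86)).items():
  print(n,cv2.phaseCorrelate(A[v:v+h,u:u+w].max(2).astype(np.float32),p[v:v+h,u:u+w].max(2).astype(np.float32)))
```

```text
-0.012 rear -66..-46 [121, 121, 120, 120, 119, 119, 121, 123, 96, 59, 65, 146, 224, 226, 224, 223, 223, 221, 215, 209] front 40..65 [172, 130, 119, 114, 111, 110, 111, 133, 154, 176, 201, 222, 224, 226, 189, 145, 144, 184, 221, 220, 220, 219, 219, 219, 219, 220]
0.0 rear -66..-46 [118, 118, 119, 119, 118, 119, 121, 116, 84, 53, 93, 145, 187, 210, 225, 223, 221, 223, 226, 208] front 40..65 [203, 180, 146, 112, 110, 108, 118, 136, 156, 186, 215, 224, 227, 202, 130, 54, 123, 190, 220, 221, 221, 220, 220, 219, 219, 219]
0.01 rear -66..-46 [115, 114, 114, 114, 115, 116, 118, 91, 64, 50, 43, 63, 146, 222, 226, 224, 224, 224, 219, 193] front 40..65 [217, 194, 168, 157, 150, 143, 138, 132, 166, 207, 223, 224, 218, 182, 144, 160, 194, 217, 220, 222, 221, 219, 219, 219, 220, 219]
dish ((0.03384660706716147, -0.0067321295983582274), 1.0014753218418286)
ring ((0.024062372409129118, 0.07540081064397164), 0.9872199265519157)
hammer ((0.03561295664751185, 0.035104628831277296), 0.9778913726806641)
```

Run:
```python
from station import env
print(env.job_done(), env.sense()['clock'])
```

```text
the job is handed in; nothing more can be done
the job is handed in; nothing more can be done
```

The block is home against the stop, the clamp handle is locked down, and the job is handed in at about 11 s on the robot's clock, well under the 48 s limit. I pushed the block about 50 mm with closed fingertips until the tool stalled at 16 N. I then pushed the handle over along its arc until it snapped away from the fingers by itself, and lifted clear.

Last checks before handing in:
- **Block:** its rear edge measured about -55 mm in the fixture frame, as expected when home. The seam at the stop was at about 55 mm, with no gap beyond the picture's resolution of about 2 mm.
- **Handle:** the handle's end in the picture matched the predicted locked position (1.60) to within about 1–2 pixels.
- **Dish, ring and hammer:** none moved, with an image shift under 0.1 pixel for each.
- **Robot:** it stood clear of everything, with under 1 N on the tool.

No check failed or disagreed. Block flatness was judged only from the pictures, and `env.job_done()` gives no verdict.

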